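Show where the stray striker belongs

ROBOT

A 6-joint arm with a two-finger parallel gripper is mounted at the origin on the work surface. World frame = base frame: x ahead of the robot, y to its left, z up, the work surface at z = 0. Lengths are in m, angles in rad, forces in N, time in s.
With the tool pointing down it reaches from about 0.4 to 0.825 m from the base axis. Payload 7 kg.
Tool frame: the origin (TCP) lies midway between the tips of the shut fingers; the grasp point (between the pads) lies 19 mm behind it; z points along the fingers, x is the direction in which the jaws open and shut, and the axes are right-handed (so a half turn about z gives the same grasp; the last joint's range is limited). The gripper opens to 88 mm and grips with 3 to 60 N. Pads are 19 mm wide; open, the fingers measure 130 mm over their backs; the gripper's body (78 mm by 193 mm) begins 47 mm behind the grasp point.
Start: joints at [1.628, 0.359, 0.012, 0, -1.224, -0.288], TCP at [0.154, 0.657, 0.227] pointing down, gripper open.
Joint ranges: [-3.07, 3.07], [-1.43, 2.12], [-1.02, 1.25], [-3.03, 1.67], [-3.05, -0], [-3.03, 3.03]. Speed limits (rad/s): [2.39, 2.39, 3.01, 3.14, 3.14, 3.14].

INTERFACE

Orientations are given as [roll, pitch, yaw] about the fixed x, y, z axes, in that order (R = Rz(yaw) Ry(pitch) Rx(roll)).
In Python, from station import status, eyes, workorder gives the robot as it stands.
- The arm moves only by the shell command python3 -m jog 'ROWS' [OPENING] [FORCE]. ROWS is JSON, a list of rows, each a list of 6 numbers: the shift along the world's x, y, z in mm, then the turn, a rotation vector about the world's x, y, z in rad. A call has 1 to 12 rows; each row shifts and turns the pose as measured when the row begins; what a row does not reach is not made up. A row lasts 1/10 s, in which the tool goes at most 50 mm and 8.59 degrees, less where a joint would pass 70% of its speed; a pose out of reach is approached as far as the arm can. A call with a gripper value outside its range is refused whole. OPENING is the opening, from 0 (shut) to 1 (fully open), set as the call begins (- or left out, the last holds). The fingers move at their own pace and stop on an object; FORCE is the grip in N (left out, the last holds). Time passes only in rows, so rows that do not move let the fingers close. It gives the time, the measured TCP pose, the force and the opening at its end, in the units of the state.
- status.get_state(): the state, without advancing time (a new reading comes with each control period).
- eyes.grab_frame(name): name is "side" or "top"; returns the picture (384x512x3 uint8, blue, green, red); there is no depth.
- eyes.calibration(name): a dict with "camera_matrix" (3x3 intrinsics, pixels), "cam_to_world" (4x4, takes a point from camera to world coordinates). Camera axes: x right, y up, looking along -z (the intrinsics and any distortion apply to the point x, -y, -z); pixel columns grow to the right and rows downward; lengths in m; the calibration is good to about 2 mm. A picture is of the moment at which its call begins. calibration takes no time and is no camera call.
- workorder.job_done(): hands the job in, once; it reports no verdict.
The state is a dict: "t": time; "q": joint angles; "qd": joint speeds; "joint_efforts": joint torques, N m; "eef_pos": TCP position; "ee_rot": TCP orientation; "force": force on the tool from outside, world axes, zero at the start; "moment": the same for the moment, N m; "width": finger opening in m.
Only numpy, scipy, OpenCV 4.12 (cv2) and the standard library are available. Lean on these libraries where they do the work, as an engineer would, in place of code of your own. Each camera call takes 0.05 s, during which the arm holds its last target. There are 200 camera calls.

TASK

Show a helper what to put away, by pointing only: hold the fingertips still a couple of centimetres above the middle of the blue striker lying out on the carrom board for about two seconds, then point in the same way at the one empty pocket of the striker holder for about two seconds, and finish still pointing at it. Touch nothing and leave everything where it lies.

Things in the scene. Friction and masses are not known exactly. Their poses are not given: they have to be found in the camera images.
- blue_striker: the blue striker left out of the holder: a disc 41 mm across and 10 mm thick, lying flat and loose (about 15 g) on the carrom board, on the robot's side of the holder. Origin at the centre of its underside, z up; its top is 10 mm above the origin. To be pointed at, not touched.
- empty_slot: the holder's one empty pocket: a round recess 44 mm across and 6 mm deep with a dark floor; any of the five. Origin at the centre of the pocket's floor, z up; the pocket's mouth is 6 mm above the origin, the tops of the neighbouring strikers 10 mm above it. To be pointed at.
- holder: teal hard silicone striker holder that stays put on the board: 60 mm (x) by 270 mm (y) by 14 mm high, with five round pockets in a row along its y axis at -100, -50, 0, 50 and 100 mm, four of them filled. Origin at the centre of its underside, which rests on the board's playing surface (12 mm above the ledge; the board's wooden rim stands 30 mm above the ledge).
- striker_white: white carrom striker, a disc 41 mm across and 10 mm thick, lying flat in one of the holder's pockets and standing 4 mm out of it; which pocket varies. Origin at the centre of its underside, z up. Leave alone.
- striker_yellow: yellow carrom striker, a disc 41 mm across and 10 mm thick, lying flat in one of the holder's pockets and standing 4 mm out of it; which pocket varies. Origin at the centre of its underside, z up. Leave alone.
- striker_green: green carrom striker, a disc 41 mm across and 10 mm thick, lying flat in one of the holder's pockets and standing 4 mm out of it; which pocket varies. Origin at the centre of its underside, z up. Leave alone.
- striker_orange: orange carrom striker, a disc 41 mm across and 10 mm thick, lying flat in one of the holder's pockets and standing 4 mm out of it; which pocket varies. Origin at the centre of its underside, z up. Leave alone.
- pen_pot: blue ceramic pen pot with three pens, 80 mm across, pot 95 mm and pens 150 mm high, standing loose near the board's left (+y) edge. Origin at the centre of its underside. Leave alone.
- tumbler: steel tumbler, open top, 74 mm across at the rim, 105 mm high, standing loose near the board's right (-y) edge. Origin at the centre of its underside. Leave alone.
- vial: amber plastic vial with a white twist cap, 32 mm across, 66 mm high, standing loose in the board's near right part. Origin at the centre of its underside. Leave alone.
- domino_box: closed wooden domino box, 60 mm (x) by 180 mm (y) by 42 mm high, loose, beyond the holder. Origin at the centre of its underside. Leave alone.
- black_coin: black wooden carrom coin, 31 mm across and 8 mm thick, loose, flat on the near left part of the board. Origin at the centre of its underside. Leave alone.
- red_coin: red wooden carrom coin, 31 mm across and 8 mm thick, loose, flat on the far left part of the board. Origin at the centre of its underside. Leave alone.
There are look-alikes about, which are no part of the job. Several things have the shape of the blue_striker; the one meant has the colours described above.

How it is judged:
On the way, in this order (a step that is already met when the one before it is completed fails the run):
1. the fingertips dwell just above the blue striker for 1.5 s (horizontal distance between the grasp point and blue_striker below 0.018 m and z of the grasp point in the frame of blue_striker between 0.031 and 0.09 m), for 1.5 s.
2. then the fingertips dwell just above the empty pocket for 1.5 s (horizontal distance between the grasp point and empty_slot below 0.018 m and z of the grasp point in the frame of empty_slot between 0.027 and 0.087 m), for 1.5 s.
At the end, for the whole second after the job is handed in: Still pointing at the empty pocket: the point between the finger pads (19 mm behind the tips) within 18 mm sideways of its centre and 27 to 87 mm above its floor; the blue striker at rest; strikers and bystanders within 4 mm of where they began (all of step 2 and distance of each of blue_striker, striker_white, striker_yellow, striker_green, striker_orange, pen_pot, tumbler, vial, domino_box, black_coin, red_coin from where it was at the start of the episode below 0.004 m and linear speed of blue_striker below 0.01 m/s); the robot touches nothing.
It fails at once if the robot touches something (contact force between any of the arm, the fingers and anything else above 0.3 N).
It fails at once if a striker or a bystander is shifted, lifted or knocked (5 mm) (distance of any of blue_striker, striker_white, striker_yellow, striker_green, striker_orange, pen_pot, tumbler, vial, domino_box, black_coin, red_coin from where it was at the start of the episode above 0.005 m).
It also fails if it takes over 40 s, if anything falls off the work surface, if the arm or the gripper's body presses on something with over 40 N, if the wrist force passes 120 N, or if a joint passes its speed limit or range.

## Working session

There is one attempt and no reset: what is moved stays moved. The work goes in short steps, Python scripts to look and compute and a shell command to move; the robot and the scene stay as the last step left them, time stands still between calls to the robot, and variables do not carry over. Pictures are saved under pics/ and viewed, about 8 in all and at most 12, crops included, and the job is handed in when it is done.

```bash
mkdir -p pics; python3 - <<'E'
from station import status, eyes
import cv2
for n in("top","side"):
    cv2.imwrite(f"pics/{n}0.png",eyes.grab_frame(n)); c=eyes.calibration(n); print(n,c)
s=status.get_state();print(s['t'],s['eef_pos'],s['ee_rot'],s['width'])
E
```

```text
top {'camera_matrix': array([[456.61232545,   0.        , 258.26969238],
       [  0.        , 456.61232545, 190.00488655],
       [  0.        ,   0.        ,   1.        ]]), 'cam_to_world': array([[ 0.01312009,  0.99627682, -0.08520778,  0.39309257],
       [-0.99977719,  0.01447979,  0.01535904, -0.0881277 ],
       [ 0.01653565,  0.08498729,  0.99624482,  1.28360009],
       [ 0.        ,  0.        ,  0.        ,  1.        ]])}
side {'camera_matrix': array([[447.86648385,   0.        , 257.46501596],
       [  0.        , 447.86648385, 191.62256452],
       [  0.        ,   0.        ,   1.        ]]), 'cam_to_world': array([[ 0.99621263,  0.05317222, -0.06879757,  0.44014943],
       [-0.08486362,  0.76689406, -0.63613808, -0.89393538],
       [ 0.01893557,  0.63956721,  0.76850194,  0.99504264],
       [ 0.        ,  0.        ,  0.        ,  1.        ]])}
0.1 [0.15433575 0.65668249 0.22576508] [-3.14145924e+00 -1.41689112e-03 -1.80168164e+00] 0.08788677035753974
```

View pics/top0.png

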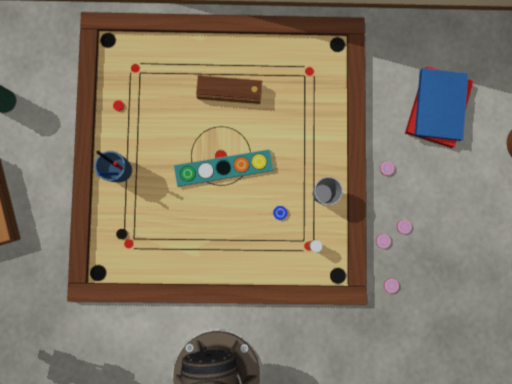

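View pics/side0.png

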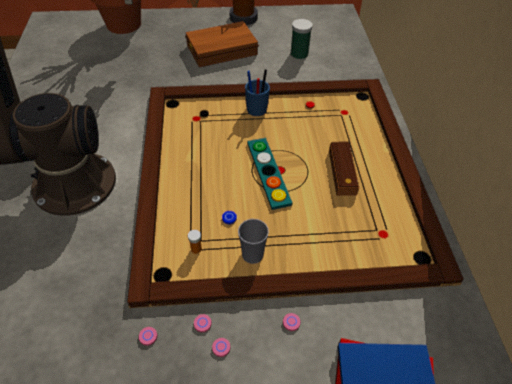

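The top view shows the blue disc at about (280,213). The holder pockets run green (188,173), white (206,170), dark (223,167), orange (241,164), yellow (259,161). The other striker-shaped discs are four pink ones off the board at (387,168), (404,227), (384,241) and (392,286), plus the four in the holder. The only blue one on the board is at (280,213), and I'll confirm it in an enlarged crop.

```bash
cat > m.py <<'E'
import cv2,numpy as np
from station import eyes
def ray(n,u,v):
    c=eyes.calibration(n);K=c['camera_matrix'];T=c['cam_to_world']
    d=np.linalg.inv(K)@[u,v,1];return T[:3,3],T[:3,:3]@(d*[1,-1,-1])
def onz(n,u,v,z):
    o,d=ray(n,u,v);return o+d*(z-o[2])/d[2]
def tri(a,b):
    (o,d),(p,e)=ray('top',*a),ray('side',*b)
    s=np.linalg.lstsq(np.c_[d,-e],p-o,rcond=None)[0];A=o+s[0]*d;B=p+s[1]*e
    return (A+B)/2,np.linalg.norm(A-B)
E
python3 - <<'E'
from m import *
t=cv2.imread('pics/top0.png');s=cv2.imread('pics/side0.png')
a=cv2.resize(t[140:230,165:305],None,fx=5,fy=5,interpolation=cv2.INTER_CUBIC)
b=cv2.resize(s[130:232,210:300],None,fx=5,fy=5,interpolation=cv2.INTER_CUBIC)[:, :]
cv2.imwrite('pics/ct.png',a);cv2.imwrite('pics/cs.png',b)
def blob(im,lo,hi,box):
    x0,y0,x1,y1=box;h=cv2.cvtColor(im[y0:y1,x0:x1],cv2.COLOR_BGR2HSV)
    m=cv2.inRange(h,lo,hi);(cx,cy),wh,_=cv2.minAreaRect(cv2.findNonZero(m));return np.array([cx+x0,cy+y0]),wh
lo,hi=(105,120,60),(130,255,255)
for nm,lo,hi,bt,bs in(("blue",lo,hi,(265,198,295,228),(218,206,240,228)),("hole",(0,0,0),(180,255,45),(212,157,235,178),(258,160,280,180)),
  ("green",(50,150,50),(72,255,255),(178,162,198,183),(250,138,270,154)),("yellow",(22,130,120),(32,255,255),(251,153,267,169),(270,188,288,203))):
    A,w=blob(t,lo,hi,bt);B,w2=blob(s,lo,hi,bs);p,g=tri(A,B)
    print(nm,A.round(1),np.round(w,1),B.round(1),np.round(w2,1),'tri',p.round(4),'gap',round(g,4),'z.022',onz('top',*A,.022)[:2].round(4),onz('side',*B,.022)[:2].round(4))
E
```

```text
blue [279.8 212.2] [12.7 12. ] [228.5 217. ] [12. 13.] tri [ 0.4411 -0.1681  0.0169] gap 0.0015 z.022 [ 0.4402 -0.1678] [ 0.4418 -0.1718]
hole [223. 167.] [12. 12.] [268.2 170.1] [13.1  9.7] tri [ 0.5648 -0.0086  0.0222] gap 0.0021 z.022 [ 0.5638 -0.0086] [ 0.5659 -0.0083]
green [187.5 173.5] [13. 13.] [259. 146.] [ 8. 12.] tri [0.5453 0.0888 0.0268] gap 0.0035 z.022 [0.5441 0.0894] [0.5476 0.0939]
yellow [258.5 161. ] [14. 13.] [278.5 194.5] [11. 13.] tri [ 0.5831 -0.1071  0.0267] gap 0.0033 z.022 [ 0.5822 -0.1072] [ 0.5855 -0.1031]
```

View pics/ct.png

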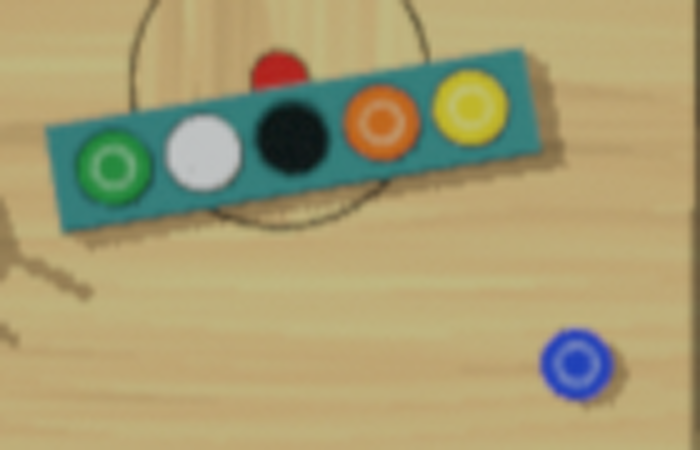

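View pics/cs.png

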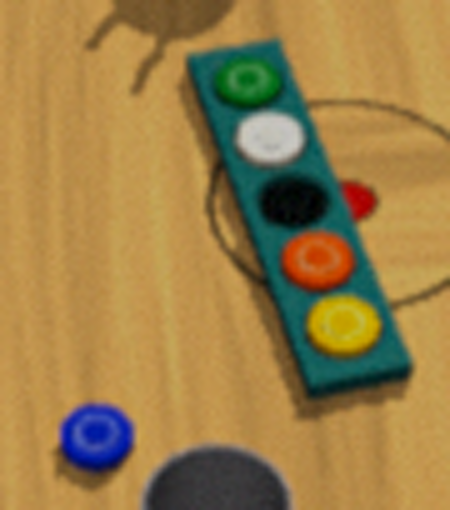

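Blue on the board is confirmed as the only disc of that colour, at (280,212.6). The dark pocket is in the middle, at (223,167). Triangulation puts the blue striker at about (0.440,-0.169) and the pocket at (0.564,-0.009), which also matches the midpoint of the green and yellow strikers. The heights agree with a ledge at z=0. I'll travel high with the fingers shut and the jaw axis along x, so the gripper body stays clear of the tumbler.

```bash
python3 - <<'E'
from m import *
print('tumbler',onz('top',328,191,.117),'vial',onz('top',316,246,.078),'pens',onz('top',112,162,.13))
E
python3 -m jog '[[35,-31,3,0,0,-0.134],[35,-31,3,0,0,-0.134],[35,-31,3,0,0,-0.134],[35,-31,3,0,0,-0.134],[35,-31,3,0,0,-0.134],[35,-31,3,0,0,-0.134],[35,-31,3,0,0,-0.134],[35,-31,3,0,0,-0.134],[35,-31,3,0,0,-0.134],[35,-31,3,0,0,-0.134],[0,0,0,0,0,0]]' 0
```

```text
tumbler [ 0.49290882 -0.28539923  0.117     ] vial [ 0.35071859 -0.26038919  0.078     ] pens [0.55763286 0.26593636 0.13      ]
t: 1.2
eef_pos: [0.5121, 0.3314, 0.2509]
ee_rot: [-3.137, -0.009, 3.09]
force: [-0.2, -0.4, -0.4]
width: 0.0049
```

```bash
python3 -m jog '[[-6,-45,0,0,0,0],[-6,-45,0,0,0,0],[-6,-45,0,0,0,0],[-6,-45,0,0,0,0],[-6,-45,0,0,0,0],[-6,-45,0,0,0,0],[-7,-45,0,0,0,0],[-7,-45,0,0,0,0],[-7,-45,0,0,0,0],[-7,-45,0,0,0,0],[-7,-45,0,0,0,0],[0,0,0,0,0,0]]'
```

```text
t: 2.4
eef_pos: [0.4327, -0.1799, 0.2462]
ee_rot: [-3.135, -0.014, 3.097]
force: [0.0, 0.5, -0.3]
width: 0.0004
```

```bash
python3 -m jog '[[4,6,-25,0,0,0],[3,5,-30,0,0,0],[0,0,-30,0,0,0],[0,0,-30,0,0,0],[0,0,-25,0,0,0],[0,0,-20,0,0,0],[0,0,-10,0,0,0],[0,0,0,0,0,0]]'; python3 - <<'E'
from m import *
from station import status
print(status.get_state()['eef_pos'])
for n,b in(("side",(170,130,310,250)),("top",(165,130,345,265))):
    im=eyes.grab_frame(n);x,y,X,Y=b;cv2.imwrite(f'pics/p1{n}.png',cv2.resize(im[y:Y,x:X],None,fx=4,fy=4,interpolation=cv2.INTER_CUBIC))
E
```

```text
t: 3.2
eef_pos: [0.4386, -0.1674, 0.0705]
ee_rot: [-3.135, -0.012, 3.097]
force: [0.1, 0.5, 0.3]
width: 0.0007
[ 0.43856123 -0.16740927  0.07049178]
```

View pics/p1side.png

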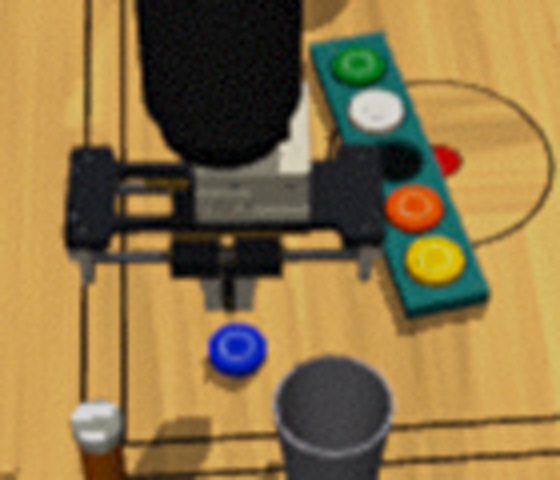

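The shut fingertips at crop (230,308) sit directly above the blue disc at (237,349). The vial, tumbler and holder are clear. I'll lower by 20 mm and dwell.

```bash
python3 -m jog '[[1,-1,-10,0,0,0],[1,-1,-10,0,0,0],[0,0,0,0,0,0],[0,0,0,0,0,0],[0,0,0,0,0,0],[0,0,0,0,0,0],[0,0,0,0,0,0],[0,0,0,0,0,0],[0,0,0,0,0,0],[0,0,0,0,0,0],[0,0,0,0,0,0],[0,0,0,0,0,0]]'; python3 -m jog '[[0,0,0,0,0,0],[0,0,0,0,0,0],[0,0,0,0,0,0],[0,0,0,0,0,0],[0,0,0,0,0,0],[0,0,0,0,0,0],[0,0,0,0,0,0],[0,0,0,0,0,0],[0,0,0,0,0,0],[0,0,0,0,0,0],[0,0,0,0,0,0],[0,0,0,0,0,0]]'
```

```text
t: 4.5
eef_pos: [0.4448, -0.1698, 0.0539]
ee_rot: [-3.136, -0.002, 3.098]
force: [0.1, 0.2, -0.2]
width: 0.0007
t: 5.7
eef_pos: [0.4447, -0.1698, 0.0539]
ee_rot: [-3.136, -0.002, 3.098]
force: [0.5, -0.3, 0.3]
width: 0.0005
```

```bash
python3 -m jog '[[0,0,25,0,0,0],[0,0,30,0,0,0],[20,25,10,0,0,0],[24,32,0,0,0,0],[24,32,0,0,0,0],[24,32,0,0,0,0],[20,28,0,0,0,0],[7,12,0,0,0,0],[0,0,0,0,0,0],[0,0,0,0,0,0]]'
```

```text
t: 6.7
eef_pos: [0.5658, -0.0024, 0.1216]
ee_rot: [-3.137, -0.003, 3.095]
force: [-0.5, -0.0, -0.7]
width: 0.0004
```

```bash
python3 -m jog '[[-1,-3,-15,0,0,0],[-1,-3,-20,0,0,0],[0,-1,-15,0,0,0],[0,0,-10,0,0,0],[0,0,-5,0,0,0],[0,0,0,0,0,0],[0,0,0,0,0,0],[0,0,0,0,0,0]]';python3 - <<'E'
from m import *
im=eyes.grab_frame("side");cv2.imwrite('pics/p2.png',cv2.resize(im[100:260,180:350],None,fx=3.5,fy=3.5,interpolation=cv2.INTER_CUBIC))
E
```

```text
t: 7.5
eef_pos: [0.5609, -0.0148, 0.0567]
ee_rot: [-3.137, -0.001, 3.09]
force: [0.1, 0.1, 0.1]
width: 0.0003
```

View pics/p2.png

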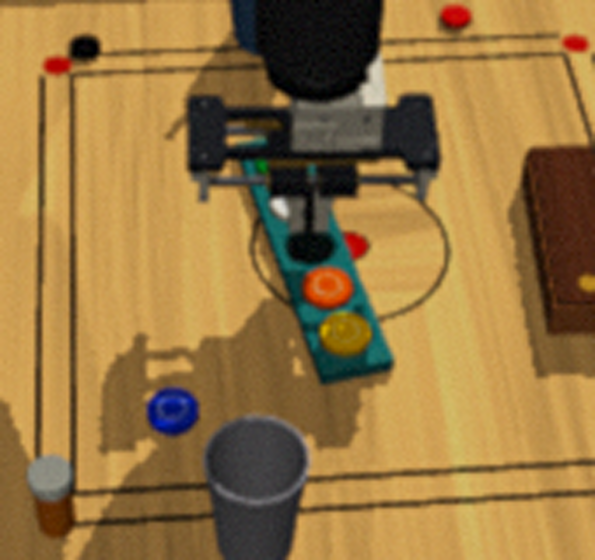

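The fingertips at crop (308,232) are over the dark pocket at (310,246), between white and orange, and nothing has moved. The pose is about 6 mm off the measured centre, so I'll nudge it and dwell.

```bash
python3 -m jog '[[2,4,-2,0,0,0],[0,0,0,0,0,0],[0,0,0,0,0,0],[0,0,0,0,0,0],[0,0,0,0,0,0],[0,0,0,0,0,0],[0,0,0,0,0,0],[0,0,0,0,0,0],[0,0,0,0,0,0],[0,0,0,0,0,0],[0,0,0,0,0,0],[0,0,0,0,0,0]]'; python3 -m jog '[[0,0,0,0,0,0],[0,0,0,0,0,0],[0,0,0,0,0,0],[0,0,0,0,0,0],[0,0,0,0,0,0],[0,0,0,0,0,0],[0,0,0,0,0,0],[0,0,0,0,0,0],[0,0,0,0,0,0],[0,0,0,0,0,0],[0,0,0,0,0,0],[0,0,0,0,0,0]]'; python3 - <<'E'
from station import workorder
print(workorder.job_done())
E
```

```text
t: 8.75
eef_pos: [0.564, -0.0098, 0.0558]
ee_rot: [-3.138, 0.001, 3.091]
force: [0.3, 0.1, 0.5]
width: 0.0004
t: 9.95
eef_pos: [0.564, -0.0099, 0.0558]
ee_rot: [-3.138, 0.001, 3.091]
force: [0.5, 0.1, 0.4]
width: 0.0004
the job is handed in; nothing more can be done
None
```

The arm pointed at the blue striker and then at the holder's empty middle pocket (between white and orange). I handed the job in at about 10 s with the fingers still over the pocket. No verdict was reported.

- **Blue striker:** the shut fingertips held still for about 2.2 s, about 5 mm sideways of the measured centre and 32 mm above its top.
- **Empty pocket:** they held still for over 2 s, about 1 mm from the measured centre, with the grasp point about 55 mm above the pocket floor. The arm was in that pose at hand-in.
- **Nothing disturbed:** force readings stayed at noise level, below 1 N. That is too coarse to confirm the 0.3 N contact limit. The last side picture, taken just before the final small nudge, showed clear space around the gripper and nothing visibly moved.
- **Disagreement between cameras:** the two views differed by 1.5–4 mm, well inside the 18 mm tolerance.

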